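Find the machine key left latched down and release it

ROBOT

A 7-joint arm with a two-finger parallel gripper is mounted at the origin on a cart in front of the work surface, level with it; the furniture and walls round the work are solid. World frame = base frame: x ahead of the robot, y to its left, z up, the work surface at z = 0. Lengths are in m, angles in rad, forces in N, time in s.
With the tool pointing down it reaches from about 0.4 to 0.85 m from the base axis. Payload 4.5 kg.
Tool frame: the origin (TCP) lies midway between the tips of the shut fingers; the grasp point (between the pads) lies 19 mm behind it; z points along the fingers, y is the direction in which the jaws open and shut (so a half turn about z gives the same grasp; the last joint's range is limited). The gripper opens to 85 mm and grips with 20 to 120 N. Pads are 22 mm wide; open, the fingers measure 114 mm over their backs; the gripper's body (76 mm by 85 mm) begins 54 mm behind the grasp point. The pads swing forward as they close: fully open they stand 13 mm farther back than shut.
Start: joints at [1.187, 0.689, -0.195, 1.565, 0.157, 0.902, -0.215], TCP at [0.254, -0.571, 0.231] pointing down, gripper open.
Joint ranges: [-3.01, 3.01], [-0.46, 2.08], [-1.47, 1.51], [0.13, 2.56], [-1, 4.14], [0.04, 2.09], [-2.66, 2.66]. Speed limits (rad/s): [2.57, 2.57, 3.14, 3.14, 3.14, 3.14, 3.14].

INTERFACE

Orientations are given as a unit quaternion [w, x, y, z].
In Python, from cell import robot gives the robot as it stands. The module is installed in compiled form; this text tells all that it offers.
- The arm moves only by the shell command python3 -m crank 'ROWS' [FORCE]. ROWS is text: rows parted by semicolons, each of 5 numbers parted by spaces: the shift along the tool's x, y, z in cm, then the turn about the tool's z in rad, then the finger opening in cm, from 0 to 8.54. A call has 1 to 8 rows; each row shifts and turns the commanded pose from where the row before left it, along the tool's axes as they then stand; what a row does not reach is not made up. A row lasts 1/10 s, in which the tool goes at most 50 mm and 8.59 degrees, less where a joint would pass 70% of its speed; a pose out of reach is approached as far as the arm can. A call with a gripper value outside its range is refused whole. The fingers move at their own pace and stop on an object; FORCE is the grip in N (left out, the last holds). Time passes only in rows, so rows that do not move let the fingers close. It gives the time, the measured TCP pose, the force and the opening at its end, in the units of the state.
- robot.get_state(): the state, without advancing time (a new reading comes with each control period).
- robot.capture(name): name is "scene" or "top" or "wrist"; returns (picture, depth): 420x560x3 uint8, red, green, blue; 420x560 float32, m along the optical axis (not along the pixel's ray), 0 where there is no reading.
- robot.get_calibration(name): a dict with "fx", "fy", "cx", "cy" (pixels), "rvec" (rotation vector, rad) and "tvec" (3), from world to camera coordinates, as OpenCV has them. Camera axes: x right, y down, z forward; pixel columns grow to the right and rows downward; lengths in m; the calibration is good to about 2 mm. A picture is of the moment at which its call begins: read the wrist's pose just before it. get_calibration takes no time and is no camera call; for the wrist camera it gives the pose at the moment of the call.
- robot.sign_off(): hands the job in, once; it reports no verdict.
The state is a dict: "time_s": time; "qpos": joint angles; "joint_velocities": joint speeds; "joint_torque": joint torques, N m; "tool_pos": TCP position; "eef_rot": TCP orientation; "contact_force": force on the tool from outside, world axes, zero at the start; "wrist_torque": the same for the moment, N m; "finger_gap": opening from 0.0 (shut) to 1.0 (fully open).
Only numpy, scipy, OpenCV 4.12 (cv2) and the standard library are available. Lean on these libraries where they do the work, as an engineer would, in place of code of your own. Each camera call takes 0.05 s, during which the arm holds its last target. There are 200 camera calls.

TASK

Closing time at the opal bench: one of the four identical push-push keys on the grey switch box is still latched down, so its machine is still on. With the fingertips tap each key lightly in turn, from the leftmost to the rightmost, to feel which one is latched, without changing any of them; then press the latched key in and let go so that it comes back up. Do not latch any other key, and leave the small things round the box where they lie.

Things in the scene. Friction and masses are not known exactly. Their poses are not given: they have to be found in the camera images.
- switch_box: grey steel switch box screwed to the bench, 98 x 234 x 48 mm (deck 48 mm above the bench top); origin under its centre, its y axis along the row of keys, pointing to the left end as the robot sees it, its -x side, with four blank name cards on the deck, towards the robot. Behind its left part a cable goes down into the bench (below 30 mm).
- place_1 (a point): centre of key place 1 of the row, at deck height (48 mm above the bench top), under the middle of the key that sits there; place 1 is the leftmost as the robot sees it, 4 the rightmost; 50 mm from place to place
- place_2 (a point): centre of key place 2 of the row, at deck height (48 mm above the bench top), under the middle of the key that sits there; place 1 is the leftmost as the robot sees it, 4 the rightmost; 50 mm from place to place
- place_3 (a point): centre of key place 3 of the row, at deck height (48 mm above the bench top), under the middle of the key that sits there; place 1 is the leftmost as the robot sees it, 4 the rightmost; 50 mm from place to place
- place_4 (a point): centre of key place 4 of the row, at deck height (48 mm above the bench top), under the middle of the key that sits there; place 1 is the leftmost as the robot sees it, 4 the rightmost; 50 mm from place to place
- key_a: one of the four identical keys: white cap 33 x 30 mm (the 30 mm side along the row). The origin is the centre of the cap's top face, z up, y along the row. Its place in the row changes from run to run. Feel: 2 N pushes an up key about 1.3 mm down, 3 N about 3.5 mm; a latched key yields under 0.5 mm to 3 N; 5 N takes either fully in, to a hard stop.
- key_b: one of the four identical keys: white cap 33 x 30 mm (the 30 mm side along the row). The origin is the centre of the cap's top face, z up, y along the row. Its place in the row changes from run to run. Feel: 2 N pushes an up key about 1.3 mm down, 3 N about 3.5 mm; a latched key yields under 0.5 mm to 3 N; 5 N takes either fully in, to a hard stop.
- key_c: one of the four identical keys: white cap 33 x 30 mm (the 30 mm side along the row). The origin is the centre of the cap's top face, z up, y along the row. Its place in the row changes from run to run. Feel: 2 N pushes an up key about 1.3 mm down, 3 N about 3.5 mm; a latched key yields under 0.5 mm to 3 N; 5 N takes either fully in, to a hard stop.
- key_d: one of the four identical keys: white cap 33 x 30 mm (the 30 mm side along the row). The origin is the centre of the cap's top face, z up, y along the row. Its place in the row changes from run to run. Feel: 2 N pushes an up key about 1.3 mm down, 3 N about 3.5 mm; a latched key yields under 0.5 mm to 3 N; 5 N takes either fully in, to a hard stop.
- key_a_travel (a joint): travel of key_a, m: 0 = up (top 13 mm over the deck), grows as it goes down, stop at 0.0070. Push-push latch: pushed fully in (to the stop, 0.1 s) and let go, an up key stays latched at 0.0041 (top 9 mm over the deck); a latched key pushed fully in and let go comes all the way up. Pushed to less than 0.0060 it goes back to where it was.
- key_b_travel (a joint): travel of key_b, m: 0 = up (top 13 mm over the deck), grows as it goes down, stop at 0.0070. Push-push latch: pushed fully in (to the stop, 0.1 s) and let go, an up key stays latched at 0.0041 (top 9 mm over the deck); a latched key pushed fully in and let go comes all the way up. Pushed to less than 0.0060 it goes back to where it was.
- key_c_travel (a joint): travel of key_c, m: 0 = up (top 13 mm over the deck), grows as it goes down, stop at 0.0070. Push-push latch: pushed fully in (to the stop, 0.1 s) and let go, an up key stays latched at 0.0041 (top 9 mm over the deck); a latched key pushed fully in and let go comes all the way up. Pushed to less than 0.0060 it goes back to where it was.
- key_d_travel (a joint): travel of key_d, m: 0 = up (top 13 mm over the deck), grows as it goes down, stop at 0.0070. Push-push latch: pushed fully in (to the stop, 0.1 s) and let go, an up key stays latched at 0.0041 (top 9 mm over the deck); a latched key pushed fully in and let go comes all the way up. Pushed to less than 0.0060 it goes back to where it was.
- opal_small: loose rubbed opal with a blue face, 38 x 49 x 26 mm, lying in front of the box; origin under its centre. To be left alone.
- gem_jar: loose round gem jar with white lid, 50 mm wide, 24 mm high, beside the right end of the box; origin under its centre. To be left alone.
- stone_chip: loose pale rough stone chip, 26 x 35 x 17 mm, lying behind the box; origin under its centre. To be left alone.
- tweezers: loose steel tweezers 128 mm long, lying in front of the box; origin under their centre. To be left alone.

How it is judged:
By the outcome, as a careful person would: the job done as asked, in the order asked, and still so for the second after the job is handed in, with the robot touching nothing.
It also fails if it takes over 48 s, if anything falls off the work surface, if the arm or the gripper's body presses on something with over 40 N, if the wrist force passes 120 N, or if a joint passes its speed limit or range.

## Working session

There is one attempt and no reset: what is moved stays moved. The work goes in short steps, Python scripts to look and compute and a shell command to move; the robot and the scene stay as the last step left them, time stands still between calls to the robot, and variables do not carry over. Pictures are saved under pics/ and viewed, about 8 in all and at most 12, crops included, and the job is handed in when it is done.

```bash
mkdir -p pics; cat > h.py <<'E'
from cell import robot
import cv2, numpy as np
from scipy.spatial.transform import Rotation as R
def cap(n,f):
    p,d=robot.capture(n); cv2.imwrite('pics/'+f+'.png',p[:,:,::-1]); np.savez('pics/'+f,p=p,d=d); return p,d
def world(n,d,u,v,z=None):
    c=robot.get_calibration(n); M=cv2.Rodrigues(np.array(c['rvec'],float))[0]; t=np.array(c['tvec'],float).ravel()
    r=np.array([(u-c['cx'])/c['fx'],(v-c['cy'])/c['fy'],1.])
    o=-M.T@t; w=M.T@r
    s=(z-o[2])/w[2] if z is not None else d[int(v),int(u)]
    return o+s*w
E
python3 - <<'E'
from h import *
cap('top','top1'); cap('scene','sc1')
s=robot.get_state()
for k in ['time_s','tool_pos','eef_rot','contact_force','finger_gap']: print(k,s[k])
print(R.from_quat(np.roll(s['eef_rot'],-1)).as_matrix().round(3))
E
```

```text
time_s 0.1
tool_pos [ 0.25331401 -0.57074162  0.2305644 ]
eef_rot [-7.90991057e-04  9.78257658e-01  2.07391612e-01 -2.19982360e-04]
contact_force [-0.65000972  0.00823296  0.48527303]
finger_gap 0.9958009095844726
[[ 0.914  0.406 -0.001]
 [ 0.406 -0.914  0.001]
 [-0.    -0.002 -1.   ]]
```

View pics/top1.png

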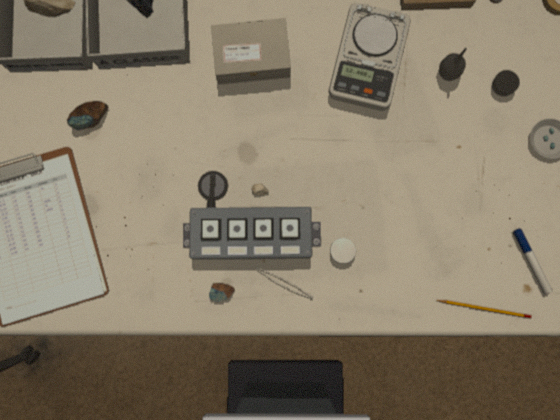

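View pics/sc1.png

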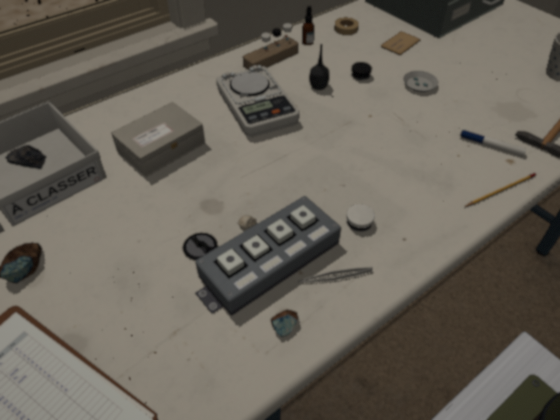

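The top view shows keys at about (211,229), (237,229), (263,229) and (290,228). The jar is at (343,251), the tweezers at about (285,283), the opal at (221,292) and the chip at (260,189). The cable is behind the left end.

```bash
python3 - <<'E'
from h import *
f=np.load('pics/top1.npz');p,d=f['p'],f['d']
g=(p[205:262,185:325].min(2)>165).astype('uint8')
n,l,st,c=cv2.connectedComponentsWithStats(g)
for i in range(1,n):
    if st[i,4]>60:
        u,v=c[i]+[185,205]; print(st[i],(u,v),world('top',d,u,v,.06).round(4),np.median(d[205:262,185:325][l==i]))
for q in [(191,208),(312,208),(311,258),(190,258)]: print(world('top',d,*q,.048).round(4))
for q in [(343,251),(221,292),(260,189)]: print(world('top',d,*q).round(4))
img=cv2.resize(p[195:270,180:330],None,fx=5,fy=5,interpolation=2);cv2.imwrite('pics/crop.png',img[:,:,::-1])
c=robot.get_calibration('top');print(c)
E
```

```text
[0.5434 0.1836 0.048 ]
[ 0.5431 -0.0479  0.048 ]
[ 0.4477 -0.0453  0.048 ]
[0.4478 0.1835 0.048 ]
[ 0.4628 -0.1085  0.0216]
[0.384  0.1265 0.0251]
[0.5858 0.0529 0.0178]
{'fx': 546.5519844828076, 'fy': 546.5519844828076, 'cx': 276.331657532149, 'cy': 217.10979854336875, 'rvec': array([ 2.14542623, -2.14624809,  0.12683438]), 'tvec': array([0.02056669, 0.52732482, 1.01962812])}
```

View pics/crop.png

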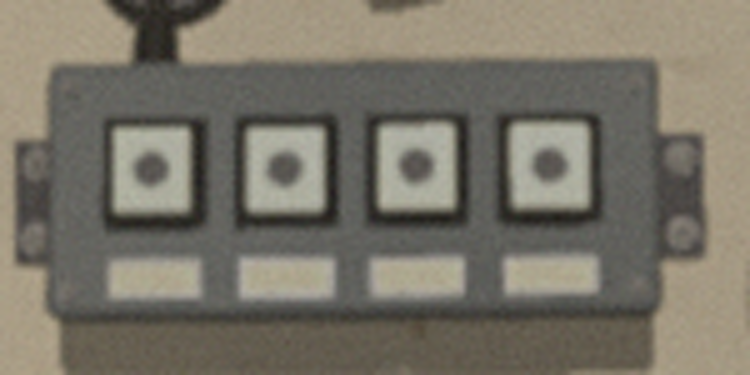

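```bash
python3 - <<'E'
from h import *
P=np.array([world('top',None,u,v,.060) for u,v in [(210.2,228.8),(237,229),(263.2,228.4),(289.8,228)]]);print(P.round(4))
print('yaw',np.polyfit(P[:,1],P[:,0],1))
E
python3 -m crank '0 0 0 0.14 0; 0 0 0 0.14 0; 0 0 0 0.138 0; 4 0 0 0 0; 4 0 0 0 0; 4 0 0 0 0; 4 0 0 0 0; 4 0 0 0 0' 60
```

```text
[[ 0.502   0.1445  0.06  ]
 [ 0.5016  0.094   0.06  ]
 [ 0.5026  0.0447  0.06  ]
 [ 0.5033 -0.0053  0.06  ]]
yaw [-0.01029398  0.50310158]
time_s: 0.9
tool_pos: [0.4549, -0.5708, 0.2308]
eef_rot: [-0.0, 1.0, -0.0, -0.0]
contact_force: [0.0, -1.7, -0.5]
finger_gap: -0.003
```

```bash
python3 -m crank '0.6 -4.5 0 0 0; 0.6 -4.5 0 0 0; 0.6 -4.5 0 0 0; 0.6 -4.5 0 0 0; 0.6 -4.5 0 0 0; 0.6 -4.5 0 0 0; 0.6 -4.5 0 0 0; 0.5 -4.5 0 0 0'; python3 -m crank '0 -4.5 0 0 0; 0 -4.5 0 0 0; 0 -4.5 0 0 0; 0 -4.5 0 0 0; 0 -4.5 0 0 0; 0 -4.5 0 0 0; 0 -4.5 0 0 0; 0 -4 1 0 0';python3 -m crank '0 0 0 0 0; 0 0 0 0 0'
```

```text
time_s: 1.7
tool_pos: [0.5005, -0.2093, 0.2311]
eef_rot: [-0.0, 1.0, -0.0, -0.0]
contact_force: [-0.3, 1.4, -0.2]
finger_gap: -0.0
time_s: 2.5
tool_pos: [0.5011, 0.1465, 0.2219]
eef_rot: [-0.001, 1.0, 0.001, 0.001]
contact_force: [0.8, 1.1, -0.5]
finger_gap: 0.0
time_s: 2.7
tool_pos: [0.5001, 0.1447, 0.2207]
eef_rot: [0.0, 1.0, 0.001, -0.001]
contact_force: [0.1, -0.7, -0.1]
finger_gap: -0.002
```

```bash
python3 -m crank '0.1 0 4 0 0; 0 0 4 0 0; 0 0 4 0 0; 0 0 2 0 0; 0 0 0.8 0 0; 0 0 0 0 0; 0 0 0 0 0'
cat > st.py <<'E'
from h import *
import sys
n=int(sys.argv[1]); a=[]
for i in range(n):
    if i: robot.capture('wrist')
    s=robot.get_state(); a.append(np.r_[s['tool_pos'],s['contact_force']])
a=np.array(a);print(s['time_s'],a.mean(0).round(4),a.std(0).round(4))
E
python3 st.py 6; python3 - <<'E'
from h import *
cap('wrist','w1')
E
```

```text
time_s: 3.4
tool_pos: [0.5027, 0.1431, 0.0743]
eef_rot: [-0.0, 1.0, -0.001, 0.001]
contact_force: [0.3, -0.3, 0.5]
finger_gap: -0.002
3.65 [ 0.5027  0.1436  0.0745 -0.0351  0.0937  0.235 ] [2.000e-04 3.000e-04 2.000e-04 2.115e-01 3.835e-01 4.127e-01]
```

View pics/w1.png

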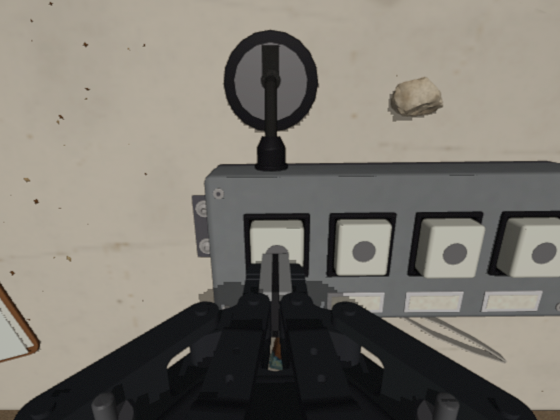

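```bash
python3 -m crank '0 0 0.6 0 0; 0 0 0.5 0 0; 0 0 0 0 0'; python3 st.py 4; python3 -m crank '0 0 0.15 0 0; 0 0 0 0 0'; python3 st.py 4; python3 -m crank '0 0 0.1 0 0; 0 0 0 0 0'; python3 st.py 4
```

```text
time_s: 4.0
tool_pos: [0.5012, 0.1435, 0.0614]
eef_rot: [0.0, 1.0, -0.0, -0.001]
contact_force: [0.5, 0.2, 0.3]
finger_gap: 0.003
4.15 [ 0.5014  0.1436  0.0618 -0.0872  0.1029  0.1115] [2.000e-04 0.000e+00 3.000e-04 4.691e-01 1.843e-01 4.699e-01]
time_s: 4.35
tool_pos: [0.5019, 0.1437, 0.0608]
eef_rot: [-0.0, 1.0, -0.0, 0.0]
contact_force: [-0.4, -0.0, 1.6]
finger_gap: -0.001
4.5 [ 0.5019  0.1437  0.0609  0.1075 -0.1913  0.8381] [0.     0.     0.     0.4934 0.3268 0.7012]
time_s: 4.7
tool_pos: [0.5019, 0.1438, 0.0598]
eef_rot: [-0.0, 1.0, -0.0, 0.0]
contact_force: [0.4, 0.3, 1.5]
finger_gap: 0.001
4.85 [ 0.5019  0.1437  0.0598 -0.2014 -0.1338  1.9122] [0.     0.     0.     0.5588 0.2492 0.3037]
```

Key 1 is up: 1.9 N at 1.2 mm of travel. Next is key 2.

```bash
python3 -m crank '0 0 -0.8 0 0; 0 0 -0.4 0 0; 0 2.5 0 0 0; 0 2.5 0 0 0; 0 0 0 0 0; 0 0 0.5 0 0; 0 0 0.5 0 0; 0 0 0 0 0'; python3 st.py 4;  python3 -m crank '0 0 0.12 0 0; 0 0 0 0 0'; python3 st.py 4
```

```text
time_s: 5.65
tool_pos: [0.5012, 0.095, 0.061]
eef_rot: [-0.0, 1.0, 0.001, -0.001]
contact_force: [0.5, 0.3, 0.5]
finger_gap: -0.0
5.8 [ 0.5014  0.0947  0.0613  0.0131 -0.0397  0.0928] [2.000e-04 2.000e-04 2.000e-04 4.928e-01 7.700e-01 3.456e-01]
time_s: 6.0
tool_pos: [0.5017, 0.0939, 0.0605]
eef_rot: [0.0, 1.0, 0.0, 0.0]
contact_force: [0.1, -0.0, -0.2]
finger_gap: 0.003
6.15 [ 0.5018  0.0938  0.0606  0.0114 -0.0154  0.13  ] [0.000e+00 1.000e-04 0.000e+00 3.692e-01 2.177e-01 4.545e-01]
```

```bash
python3 -m crank '0 0 0.1 0 0; 0 0 0 0 0'; python3 st.py 4;  python3 -m crank '0 0 0.1 0 0; 0 0 0 0 0'; python3 st.py 3
```

```text
time_s: 6.35
tool_pos: [0.5017, 0.0936, 0.0595]
eef_rot: [0.0, 1.0, -0.0, -0.0]
contact_force: [-0.3, -0.2, 0.1]
finger_gap: -0.001
6.5 [ 0.5017  0.0937  0.0595 -0.3918  0.3942 -0.0339] [0.     0.     0.     0.2384 0.3777 0.1757]
time_s: 6.7
tool_pos: [0.5017, 0.0937, 0.0585]
eef_rot: [0.0, 1.0, -0.0, -0.0]
contact_force: [0.2, -0.1, -0.2]
finger_gap: 0.003
6.8 [ 0.5017  0.0937  0.0585 -0.2147 -0.191  -0.4452] [0.     0.     0.     0.5659 0.3138 0.3537]
```

```bash
python3 -m crank '0 0 0.1 0 0; 0 0 0 0 0'; python3 st.py 3;  python3 -m crank '0 0 0.05 0 0; 0 0 0 0 0'; python3 st.py 4
```

```text
time_s: 7.0
tool_pos: [0.5017, 0.0937, 0.0575]
eef_rot: [0.0, 1.0, -0.0, -0.0]
contact_force: [-0.7, 0.2, 1.0]
finger_gap: 0.005
7.1 [ 0.5017  0.0937  0.0575 -0.2556  0.341   0.3102] [0.     0.     0.     0.2926 0.284  0.5645]
time_s: 7.3
tool_pos: [0.5018, 0.0937, 0.0571]
eef_rot: [0.0, 1.0, -0.0, 0.0]
contact_force: [-0.1, -0.7, 0.3]
finger_gap: -0.001
7.45 [ 0.5018  0.0937  0.0571 -0.1905  0.0129  0.3221] [0.     0.     0.     0.5685 0.5039 0.1705]
```

```bash
python3 -m crank '0 0 0.03 0 0; 0 0 0 0 0'; python3 st.py 4
```

```text
time_s: 7.65
tool_pos: [0.5017, 0.0937, 0.0569]
eef_rot: [0.0, 1.0, -0.0, 0.0]
contact_force: [-0.5, 0.6, 2.8]
finger_gap: -0.003
7.8 [ 0.5017  0.0937  0.0569 -0.566   0.2745  2.8955] [0.     0.     0.     0.2464 0.5825 0.4642]
```

Key 2 feels latched: first contact at 57 mm, and stiff. I still tap keys 3 and 4 before pressing it.

```bash
python3 -m crank '0 0 -0.8 0 0; 0 0 -0.7 0 0; 0.1 2.5 0 0 0; 0 2.5 0 0 0; 0 0 0 0 0; 0 0 0.5 0 0; 0 0 0.5 0 0; 0 0 0 0 0'; python3 st.py 3;  python3 -m crank '0 0 0.1 0 0; 0 0 0 0 0'; python3 st.py 3;  python3 -m crank '0 0 0.1 0 0; 0 0 0 0 0'; python3 st.py 4
```

```text
time_s: 8.6
tool_pos: [0.5026, 0.045, 0.0612]
eef_rot: [-0.0, 1.0, 0.001, -0.0]
contact_force: [-0.3, -0.2, -0.7]
finger_gap: 0.001
8.7 [ 0.5026  0.0449  0.0613  0.2852 -0.137  -0.2104] [0.000e+00 2.000e-04 1.000e-04 5.915e-01 1.001e-01 3.239e-01]
time_s: 8.9
tool_pos: [0.5027, 0.0443, 0.0608]
eef_rot: [-0.0, 1.0, 0.0, 0.0]
contact_force: [-0.3, 1.2, -0.2]
finger_gap: -0.003
9.0 [ 0.5027  0.0442  0.0608 -0.6844  1.0538  0.2335] [0.000e+00 1.000e-04 0.000e+00 4.574e-01 1.216e-01 3.209e-01]
time_s: 9.2
tool_pos: [0.5028, 0.044, 0.0598]
eef_rot: [-0.0, 1.0, 0.0, 0.0]
contact_force: [-0.7, 1.1, 1.3]
finger_gap: -0.001
9.35 [ 0.5028  0.044   0.0598 -0.6094  1.4702  1.6558] [0.     0.     0.     0.2883 0.6033 0.2861]
```

```bash
python3 -m crank '0 0 0.05 0 0; 0 0 0 0 0'; python3 st.py 3; python3 -m crank '0 0 -0.8 0 0; 0 0 -0.4 0 0; 0.05 2.5 0 0 0; 0 2.45 0 0 0; 0 0 0 0 0; 0 0 0.5 0 0; 0 0 0.5 0 0; 0 0 0 0 0'; python3 st.py 3;  python3 -m crank '0 0 0.1 0 0; 0 0 0 0 0'; python3 st.py 4
```

```text
time_s: 9.55
tool_pos: [0.5028, 0.0438, 0.0593]
eef_rot: [-0.0, 1.0, -0.0, 0.0]
contact_force: [-0.8, 1.0, 2.6]
finger_gap: 0.001
9.65 [ 0.5028  0.0438  0.0593 -0.385   1.2894  2.0592] [0.     0.     0.     0.3409 0.271  0.3872]
time_s: 10.45
tool_pos: [0.5032, -0.0047, 0.0607]
eef_rot: [-0.0, 1.0, 0.001, -0.0]
contact_force: [0.7, -0.2, 1.7]
finger_gap: 0.003
10.55 [ 0.5032 -0.0047  0.0609  0.339   0.1391  1.687 ] [0.000e+00 0.000e+00 2.000e-04 2.965e-01 2.317e-01 5.714e-01]
time_s: 10.75
tool_pos: [0.5032, -0.0051, 0.0603]
eef_rot: [-0.0, 1.0, 0.0, 0.0]
contact_force: [-0.0, 0.3, 0.9]
finger_gap: 0.004
10.9 [ 0.5032 -0.0053  0.0603  0.2758  1.1632  1.6718] [0.000e+00 2.000e-04 0.000e+00 3.843e-01 9.636e-01 5.012e-01]
```

```bash
python3 -m crank '0 0 0.07 0 0; 0 0 0 0 0'; python3 st.py 4; python3 -m crank '0 0 -0.8 0 0; 0 0 -0.4 0 0; -0.1 -3.3 0 0 0; 0 -3.3 0 0 0; 0 -3.3 0 0 0; 0 0 0 0 0; 0 0 0.5 0 0; 0 0 0 0 0'; python3 st.py 3
```

```text
time_s: 11.1
tool_pos: [0.5033, -0.0056, 0.0596]
eef_rot: [-0.0, 1.0, 0.0, 0.0]
contact_force: [0.2, 2.5, 1.7]
finger_gap: 0.002
11.25 [ 0.5033 -0.0056  0.0596 -0.186   1.9592  1.8438] [0.     0.     0.     0.2335 0.4562 0.1865]
time_s: 12.05
tool_pos: [0.5019, 0.0915, 0.0662]
eef_rot: [0.001, 1.0, -0.001, -0.0]
contact_force: [-0.7, -0.0, -0.6]
finger_gap: 0.001
12.15 [ 0.502   0.0914  0.0663 -0.3278  0.1051 -0.4607] [1.000e-04 1.000e-04 1.000e-04 2.325e-01 5.728e-01 3.592e-01]
```

Keys 1, 3 and 4 are up, so key 2 is the one to press.

```bash
python3 -m crank '0 -0.23 0 0 0; 0 0 0.5 0 0; 0 0 0.3 0 0; 0 0 0.2 0 0; 0 0 0.2 0 0; 0 0 0.05 0 0; 0 0 0 0 0'; python3 st.py 3
```

```text
time_s: 12.85
tool_pos: [0.5021, 0.0953, 0.0543]
eef_rot: [0.0, 1.0, -0.0, -0.0]
contact_force: [-1.1, -0.4, 5.2]
finger_gap: 0.003
12.95 [ 0.5021  0.0953  0.0543 -0.8737 -0.4628  5.3826] [0.     0.     0.     0.2644 0.1157 0.4484]
```

```bash
python3 -m crank '0 0 0.04 0 0; 0 0 0.03 0 0; 0 0 0 0 0; 0 0 0 0 0'; python3 st.py 4
```

```text
time_s: 13.35
tool_pos: [0.5021, 0.0953, 0.054]
eef_rot: [0.0, 1.0, -0.0, 0.0]
contact_force: [-1.1, 0.2, 8.4]
finger_gap: 0.002
13.5 [ 0.5021  0.0953  0.054  -1.2442 -0.3612  8.7975] [0.     0.     0.     0.2985 0.7739 0.511 ]
```

Hard stop reached at 54.0 mm and 8.8 N. Now I let go and check from the wrist camera.

```bash
python3 -m crank '0 0 -0.5 0 0; 0 0 -0.5 0 0; 0 0 -2 0 0; 0 0 -4 0 0; 0 0 -4 0 0; -4 0 -3 0 0; -4 0 0 0 0; 0 0 0 0 0'; python3 st.py 2
python3 - <<'E'
from h import *
p,d=cap('wrist','w2'); 
p0=np.load('pics/top1.npz'); t,td=cap('top','top2')
cv2.imwrite('pics/w2.png',p[:,:,::-1])
E
```

```text
time_s: 14.3
tool_pos: [0.4154, 0.0945, 0.194]
eef_rot: [0.001, 1.0, 0.001, -0.004]
contact_force: [-0.1, -0.3, -0.4]
finger_gap: -0.001
14.35 [ 0.4174  0.0949  0.1939  0.8089 -0.0083  0.1878] [1.900e-03 4.000e-04 0.000e+00 9.242e-01 2.931e-01 6.016e-01]
```

View pics/w2.png

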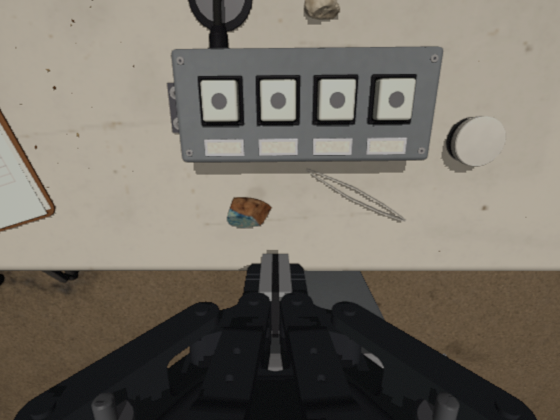

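Key caps in the wrist view are at (220,100), (278,100), (337,99) and (396,99), and the small things look undisturbed. I'll check the cap heights from depth.

```bash
python3 - <<'E'
from h import *
f=np.load('pics/w2.npz');d=f['d']
for u0 in (220,278,337,396):
    z=[world('wrist',d,u,v)[2] for u in range(u0-10,u0+11) for v in range(86,115) if abs(u-u0)+abs(v-100)>4]
    print(u0,np.mean(z).round(4),np.median(z).round(4))
print([world('wrist',d,u,v)[2].round(4) for u,v in((249,70),(307,70),(366,70))])
E
```

```text
220 0.0633 0.0624
278 0.0628 0.0623
337 0.0626 0.0621
396 0.063 0.062
[np.float64(0.0486), np.float64(0.0496), np.float64(0.0495)]
```

All four caps are at the same height, about 13 mm above the deck, so all keys are up.

```bash
python3 -c "
from cell import robot
print(robot.sign_off())"
```

```text
the job is handed in; nothing more can be done
None
```

The latched key was the second from the left; I pressed it in and let go, and it came back up. The job is handed in, at about 14.5 s on the robot's clock.

- **Taps:** I tapped the keys from left to right with the shut fingertips, at about 2 to 3 N.
  - Keys 1, 3 and 4 were up: about 2 N pushed them down 1.2 to 1.7 mm, from about 61 mm above the bench.
  - Key 2 gave no resistance until 57 mm and then took 2.9 N almost without yielding.
- **Press:** I pushed key 2 to its hard stop at 54.0 mm with 8.8 N, held it there for about 0.5 s, and let go.
- **Last checks:** The wrist camera's depth shows all four caps level, at 62.0 to 62.4 mm, about 13 mm over the deck. That is about 1 mm above the nominal 61 mm, and the deck also reads 1 mm high, so I take it as a camera offset.
- **Surroundings:** The tools touched nothing else. The opal, jar, chip and tweezers looked undisturbed in the last picture, but I did not measure them against the first one. No check failed.

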